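Load the stitching rack in reverse order

ROBOT

A 6-joint arm with a two-finger parallel gripper is mounted at the origin on the work surface; the furniture and walls round the work are solid. World frame = base frame: x ahead of the robot, y to its left, z up, the work surface at z = 0. Lengths are in m, angles in rad, forces in N, time in s.
With the tool pointing down it reaches from about 0.4 to 0.825 m from the base axis. Payload 7 kg.
Tool frame: the origin (TCP) lies at the centre of the arm's flange, where the gripper is bolted on; the fingertips stand 173 mm ahead of it and the grasp point (between the pads) lies 155 mm ahead of it; z points along the fingers, y is the line along which they close (so a half turn about z gives the same grasp; the last joint's range is limited). The gripper opens to 85 mm and grips with 20 to 120 N. Pads are 22 mm wide; open, the fingers measure 114 mm over their backs; the gripper's body (76 mm by 85 mm) begins 54 mm behind the grasp point. The pads swing forward as they close: fully open they stand 13 mm farther back than shut.
Start: joints at [-0.89, 0.359, 0.012, 0, -1.224, -0.288], TCP at [0.258, -0.624, 0.405] pointing down, gripper open.
Joint ranges: [-3.07, 3.07], [-1.43, 2.12], [-1.02, 1.25], [-3.03, 1.67], [-3.05, -0], [-3.03, 3.03]. Speed limits (rad/s): [2.39, 2.39, 3.01, 3.14, 3.14, 3.14].

INTERFACE

Orientations are given as a 3x3 rotation matrix whose columns are the frame's x, y, z axes.
In Python, from bench import read_state, capture, get_calibration, finish_job gives the robot as it stands. The module is installed in compiled form; this text tells all that it offers.
- The arm moves only by the tool arm_command, never from a script. Its argument "moves" is a list that holds one entry, the list of rows, each a list of 4 numbers: the shift along the world's x, y, z in mm, then the turn about the world's z in rad. In form: [[[x, y, z, spin], ...]]. A call has 1 to 8 rows; each row is the pose to reach, as a shift and turn from the pose commanded when the call began; what a row does not reach only later rows make up. A row lasts 1/10 s, in which the tool goes at most 50 mm and 8.59 degrees, less where a joint would pass 70% of its speed; a pose out of reach is approached as far as the arm can. A call with a gripper value outside its range is refused whole. "jaw" is the opening, from -1 (shut) to 1 (fully open), set as the call begins (left out, the last holds). The fingers move at their own pace and stop on an object; the grip force is fixed at half the most. Time passes only in rows, so rows that repeat a pose let the fingers close. It gives the time, the measured TCP pose, the force, the opening and the grip force at its end, in the units of the state.
- read_state(): the state, without advancing time (a new reading comes with each control period).
- capture(name): name is "side" or "top"; returns the picture (420x560x3 uint8, blue, green, red); there is no depth.
- get_calibration(name): a dict with "camera_matrix" (3x3 intrinsics, pixels), "R" (3x3) and "t" (3): a world point X has camera coordinates R X + t. Camera axes: x right, y down, z forward; pixel columns grow to the right and rows downward; lengths in m; the calibration is good to about 2 mm. A picture is of the moment at which its call begins. get_calibration takes no time and is no camera call.
- finish_job(): hands the job in; it is judged then, once.
The state is a dict: "time": time; "joint_pos": joint angles; "qd": joint speeds; "joint_torque": joint torques, N m; "tcp_pos": TCP position; "ee_rot": TCP orientation; "wrist_force": force on the tool from outside, world axes, zero at the start; "moment": the same for the moment, N m; "width": finger opening in m; "gripper_force": force on a finger pad.
Only numpy, scipy, OpenCV 4.12 (cv2) and the standard library are available. Lean on these libraries where they do the work, as an engineer would, in place of code of your own. Each camera call takes 0.05 s, during which the arm holds its last target. There are 200 camera calls.

TASK

Move the four thread spools from the wooden storage rack to the grey metal stitching rack, one per compartment, in reverse order: the spool that starts nearest the storage rack's red end goes into the compartment farthest from the stitching rack's red end, the next one beside it, and so on, so that the last ends nearest the red end. Set each one down gently, standing upright on the compartment floor, without dropping it or tipping any over.

Things in the scene. Friction and masses are not known exactly. Their poses are not given: they have to be found in the camera images.
- spool_black: loose upright spool of black thread with off-white round end flanges, 42 mm across, 70 mm high, about 0.09 kg; origin at the centre of its underside, z up along its axis. At the start it stands in one compartment of the storage rack, on the pad of its own colour
- spool_tan: loose upright spool of tan thread with off-white round end flanges, 38 mm across, 55 mm high, about 0.09 kg; origin at the centre of its underside, z up along its axis. At the start it stands in one compartment of the storage rack, on the pad of its own colour
- spool_red: loose upright spool of red thread with off-white round end flanges, 40 mm across, 60 mm high, about 0.09 kg; origin at the centre of its underside, z up along its axis. At the start it stands in one compartment of the storage rack, on the pad of its own colour
- spool_blue: loose upright spool of blue thread with off-white round end flanges, 36 mm across, 60 mm high, about 0.09 kg; origin at the centre of its underside, z up along its axis. At the start it stands in one compartment of the storage rack, on the pad of its own colour
- pad_black: fixed round pad of black colour, 55 mm across, 3 mm thick, lying on the floor of one storage rack compartment under the black spool: it marks from which place of the row that spool came and stays there; origin at the centre of its underside (4 mm above the table), axes parallel to the storage rack's
- pad_tan: fixed round pad of tan colour, 55 mm across, 3 mm thick, lying on the floor of one storage rack compartment under the tan spool: it marks from which place of the row that spool came and stays there; origin at the centre of its underside (4 mm above the table), axes parallel to the storage rack's
- pad_red: fixed round pad of red colour, 55 mm across, 3 mm thick, lying on the floor of one storage rack compartment under the red spool: it marks from which place of the row that spool came and stays there; origin at the centre of its underside (4 mm above the table), axes parallel to the storage rack's
- pad_blue: fixed round pad of blue colour, 55 mm across, 3 mm thick, lying on the floor of one storage rack compartment under the blue spool: it marks from which place of the row that spool came and stays there; origin at the centre of its underside (4 mm above the table), axes parallel to the storage rack's
- storage_rack: brown wooden divided rack in which the spools stand at the start, 66 mm wide (x) and 252 mm long (y) without its ends, standing fixed on the table; floor 4 mm thick, walls and dividers 4 mm thick and 14 mm high over the table; four open compartments in a row along y, each 58 by 58 mm inside, centred at y = +93, +31, -31 and -93 mm, x = 0; one end, at +y, carries a bright red end block 14 mm thick and 24 mm high. Origin at the underside's centre (table height, z = 0), z up
- stitching_rack: grey metal divided rack, empty at the start, 66 mm wide (x) and 252 mm long (y) without its ends, standing fixed on the table; floor 4 mm thick, walls and dividers 4 mm thick and 14 mm high over the table; four open compartments in a row along y, each 58 by 58 mm inside, centred at y = +93, +31, -31 and -93 mm, x = 0; one end, at +y, carries a bright red end block 14 mm thick and 24 mm high. Origin at the underside's centre (table height, z = 0), z up
There are look-alikes about, which are no part of the job. What is shaped like the spool_tan but purple is not meant.

How it is judged:
At the end, for the whole second after the job is handed in: each spool stands upright (within 0.1 rad) and at rest on the floor of the stitching rack compartment whose y is minus the y of its starting compartment in the storage rack, within 12 mm of that centre in x and y; all released ((y of pad_black in the frame of storage_rack below 0.062 m or y of pad_black in the frame of storage_rack above 0.124 m or y of spool_black in the frame of stitching_rack between -0.105 and -0.081 m) and (y of pad_black in the frame of storage_rack below 0 m or y of pad_black in the frame of storage_rack above 0.062 m or y of spool_black in the frame of stitching_rack between -0.043 and -0.019 m) and (y of pad_black in the frame of storage_rack below -0.062 m or y of pad_black in the frame of storage_rack above 0 m or y of spool_black in the frame of stitching_rack between 0.019 and 0.043 m) and (y of pad_black in the frame of storage_rack below -0.124 m or y of pad_black in the frame of storage_rack above -0.062 m or y of spool_black in the frame of stitching_rack between 0.081 and 0.105 m) and x of spool_black in the frame of stitching_rack between -0.012 and 0.012 m and z of each of spool_black, spool_tan, spool_red, spool_blue in the frame of stitching_rack below 0.007 m and angle between each of spool_black, spool_tan, spool_red, spool_blue's own z axis and vertical below 0.1 rad and linear speed of each of spool_black, spool_tan, spool_red, spool_blue below 0.02 m/s and angular speed of each of spool_black, spool_tan, spool_red, spool_blue below 0.2 rad/s and (y of pad_tan in the frame of storage_rack below 0.062 m or y of pad_tan in the frame of storage_rack above 0.124 m or y of spool_tan in the frame of stitching_rack between -0.105 and -0.081 m) and (y of pad_tan in the frame of storage_rack below 0 m or y of pad_tan in the frame of storage_rack above 0.062 m or y of spool_tan in the frame of stitching_rack between -0.043 and -0.019 m) and (y of pad_tan in the frame of storage_rack below -0.062 m or y of pad_tan in the frame of storage_rack above 0 m or y of spool_tan in the frame of stitching_rack between 0.019 and 0.043 m) and (y of pad_tan in the frame of storage_rack below -0.124 m or y of pad_tan in the frame of storage_rack above -0.062 m or y of spool_tan in the frame of stitching_rack between 0.081 and 0.105 m) and x of spool_tan in the frame of stitching_rack between -0.012 and 0.012 m and (y of pad_red in the frame of storage_rack below 0.062 m or y of pad_red in the frame of storage_rack above 0.124 m or y of spool_red in the frame of stitching_rack between -0.105 and -0.081 m) and (y of pad_red in the frame of storage_rack below 0 m or y of pad_red in the frame of storage_rack above 0.062 m or y of spool_red in the frame of stitching_rack between -0.043 and -0.019 m) and (y of pad_red in the frame of storage_rack below -0.062 m or y of pad_red in the frame of storage_rack above 0 m or y of spool_red in the frame of stitching_rack between 0.019 and 0.043 m) and (y of pad_red in the frame of storage_rack below -0.124 m or y of pad_red in the frame of storage_rack above -0.062 m or y of spool_red in the frame of stitching_rack between 0.081 and 0.105 m) and x of spool_red in the frame of stitching_rack between -0.012 and 0.012 m and (y of pad_blue in the frame of storage_rack below 0.062 m or y of pad_blue in the frame of storage_rack above 0.124 m or y of spool_blue in the frame of stitching_rack between -0.105 and -0.081 m) and (y of pad_blue in the frame of storage_rack below 0 m or y of pad_blue in the frame of storage_rack above 0.062 m or y of spool_blue in the frame of stitching_rack between -0.043 and -0.019 m) and (y of pad_blue in the frame of storage_rack below -0.062 m or y of pad_blue in the frame of storage_rack above 0 m or y of spool_blue in the frame of stitching_rack between 0.019 and 0.043 m) and (y of pad_blue in the frame of storage_rack below -0.124 m or y of pad_blue in the frame of storage_rack above -0.062 m or y of spool_blue in the frame of stitching_rack between 0.081 and 0.105 m) and x of spool_blue in the frame of stitching_rack between -0.012 and 0.012 m); the robot touches nothing.
It fails at once if a spool is tipped over (angle between any of spool_black, spool_tan, spool_red, spool_blue's own z axis and vertical above 0.7 rad).
It fails at once if a spool is dropped or thrown: it moves faster than 0.6 m/s (a fall of about 2 cm) with no finger on it ((linear speed of spool_black above 0.6 m/s and contact force between the fingers and spool_black below 0.1 N) or (linear speed of spool_tan above 0.6 m/s and contact force between the fingers and spool_tan below 0.1 N) or (linear speed of spool_red above 0.6 m/s and contact force between the fingers and spool_red below 0.1 N) or (linear speed of spool_blue above 0.6 m/s and contact force between the fingers and spool_blue below 0.1 N)).
It also fails if it takes over 115 s, if anything falls off the work surface, if the arm or the gripper's body presses on something with over 40 N, if the wrist force passes 120 N, or if a joint passes its speed limit or range.

## Working session

There is one attempt and no reset: what is moved stays moved. The work goes in short steps, Python scripts to look and compute and a tool call to move; the robot and the scene stay as the last step left them, time stands still between calls to the robot, and variables do not carry over. Pictures are saved under pics/ and viewed, at most 14 in all, crops included, and the job is handed in when it is done.

Besides the shell and the picture viewer there is one more tool, called after "Emit:" in YAML: its name, and indented under it one key for each argument. arm_command: Moves the arm, as the interface text tells. Its arguments: {"type":"object","properties":{"moves":{"type":"array"},"jaw":{"type":"number"}},"required":["moves"]}

```bash
mkdir -p pics
python3 - <<'E'
from bench import *
import cv2
for n in("top","side"):
    cv2.imwrite(f"pics/{n}0.png",capture(n)); c=get_calibration(n); print(n,c["camera_matrix"],c["R"],c["t"])
s=read_state();print(s["time"],s["tcp_pos"],s["ee_rot"],s["width"])
E
```

```text
top [[424.91610804   0.         269.75318521]
 [  0.         424.91610804 205.25593128]
 [  0.           0.           1.        ]] [[ 3.98489815e-02 -9.99205704e-01 -1.42101633e-04]
 [-9.66778417e-01 -3.85198227e-02 -2.52696887e-01]
 [ 2.52490697e-01  1.02070943e-02 -9.67545484e-01]] [-0.0946134   0.58148055  0.85539823]
side [[402.7399841    0.         282.47967155]
 [  0.         402.7399841  211.67904211]
 [  0.           0.           1.        ]] [[-0.88261348  0.46959365 -0.02180007]
 [ 0.25983931  0.44867888 -0.85508526]
 [-0.39176138 -0.76037429 -0.51802892]] [ 0.53409907 -0.05891623  1.07182878]
0.1 [ 0.25831234 -0.62343664  0.40389827] [[-9.23869279e-01 -3.82707617e-01 -6.59838406e-04]
 [-3.82708165e-01  9.23868428e-01  1.26043218e-03]
 [ 1.27226874e-04  1.41700012e-03 -9.99998988e-01]] 0.08533435463109074
```

View pics/top0.png

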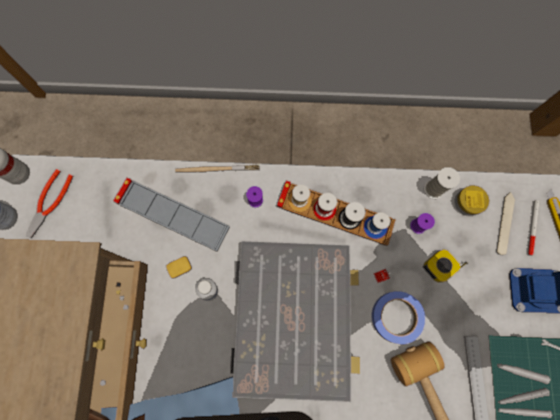

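View pics/side0.png

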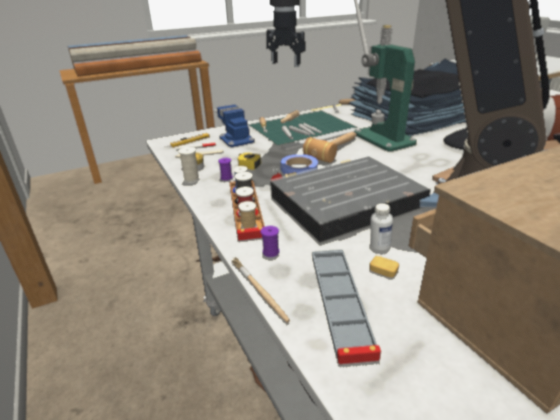

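The top view shows the storage rack with its red end at (285,194). From there the spools run tan (301,196), red (326,206), black (353,215), blue (377,225). The stitching rack's red end is at (122,190) and its far end is near (222,238). Purple look-alikes stand at (255,196) and (422,223). Next I'll measure the racks and spools.

```bash
cat > h.py <<'E'
from bench import *
import cv2, numpy as np
def ray(n,uv,z):
    c=get_calibration(n);R=np.array(c["R"]);t=np.array(c["t"])
    uv=np.atleast_2d(np.float64(uv)); o=-R.T@t
    d=np.c_[uv,np.ones(len(uv))]@np.linalg.inv(c["camera_matrix"]).T@R
    return (o+d*((z-o[2])/d[:,2])[:,None])
def proj(n,X):
    c=get_calibration(n);p=(np.atleast_2d(X)@np.array(c["R"]).T+c["t"])@np.array(c["camera_matrix"]).T
    return p[:,:2]/p[:,2:]
def rect(z):
    return cv2.minAreaRect(np.float32(z[:,:2]*1000))
E
python3 - <<'E'
from h import *
im=cv2.imread("pics/top0.png");hsv=cv2.cvtColor(im,cv2.COLOR_BGR2HSV)
H,S,V=[hsv[...,i].astype(int) for i in range(3)]
red=(((H<6)|(H>174))&(S>180)&(V>120))
for x0,y0,x1,y1 in((108,172,140,210),(270,175,300,215)):
    ys,xs=np.nonzero(red[y0:y1,x0:x1]); uv=np.c_[xs+x0,ys+y0]
    print("red",len(uv),uv.mean(0),rect(ray("top",uv,.024)),ray("top",uv.mean(0),.022))
# grey: darker than table, blueish
m=np.uint8((V<150)&(S>15))*255
x0,y0,x1,y1=108,172,240,260
g=im[y0:y1,x0:x1].copy();print(im[215,185],im[215,150+60],im[250,150])
b=im[300:301,150:151]
mm=np.zeros_like(m);mm[y0:y1,x0:x1]=m[y0:y1,x0:x1]
cs,_=cv2.findContours(mm,0,2);c=max(cs,key=cv2.contourArea)
r=cv2.minAreaRect(c);print("grey px",r);print(rect(ray("top",c[:,0],.014)))
# white flanges
tops=dict(tan=(301,196,.055),red=(326,204,.060),black=(353,213,.070),blue=(378,222,.060))
for k,(u,v,h) in tops.items():
    w=np.uint8((S<60)&(V>150)); q=np.zeros_like(w);cv2.circle(q,(u,v),13,1,-1);w&=q
    cs,_=cv2.findContours(w,0,1);c=max(cs,key=cv2.contourArea)
    (e,ax,_)=cv2.fitEllipse(c);print(k,e,ax,ray("top",e,h+.007))
a=cv2.resize(im[170:260,105:245],None,fx=5,fy=5,interpolation=2);b=cv2.resize(im[170:260,260:400],None,fx=5,fy=5,interpolation=2)
cv2.imwrite("pics/c1.png",cv2.resize(np.vstack([a,b]),(467,600)))
E
```

```text
red 81 [122.18518519 190.5308642 ] ((620.9786987304688, 274.5779724121094), (10.478022575378418, 60.451637268066406), 66.36663818359375) [[0.62035383 0.27537232 0.022     ]]
red 81 [283.33333333 194.28395062] ((627.4237670898438, -101.79521179199219), (10.938334465026855, 61.99030303955078), 71.98381805419922) [[ 0.62622628 -0.10142074  0.022     ]]
[129 129 129] [146 152 158] [164 172 178]
grey px ((119.0, 254.5), (22.0, 9.0), 0.0)
((463.1969909667969, 269.2641296386719), (55.63616180419922, 18.382253646850586), 71.10939025878906)
tan (301.2919616699219, 191.6619415283203) (16.341388702392578, 17.94670295715332) [[ 0.6223293  -0.14052927  0.062     ]]
red (327.4729919433594, 200.34449768066406) (17.778594970703125, 18.175689697265625) [[ 0.60310872 -0.19854732  0.067     ]]
black (354.9273681640625, 210.31854248046875) (18.580039978027344, 20.299278259277344) [[ 0.58018204 -0.25707722  0.077     ]]
blue (381.0253601074219, 218.6812744140625) (15.545676231384277, 19.782625198364258) [[ 0.56613441 -0.31592812  0.067     ]]
```

View pics/c1.png

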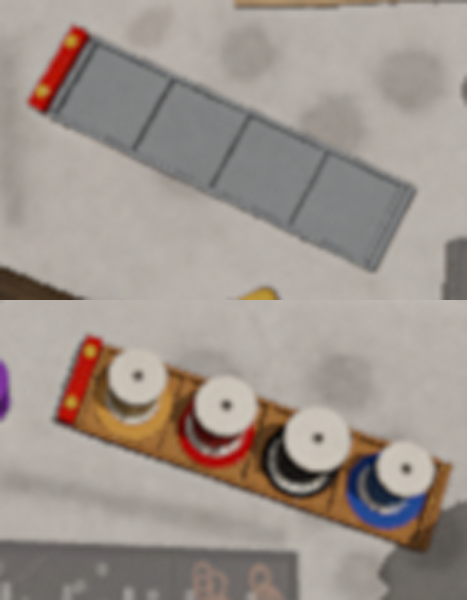

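The crop shows the stitching rack clearly outlined, and the four spools on their pads confirm the order tan, red, black, blue. Next step is fitting the rack outlines.

Run:
```python
from h import *
im=cv2.imread("pics/top0.png");hsv=cv2.cvtColor(im,cv2.COLOR_BGR2HSV)
H,S,V=[hsv[...,i].astype(int) for i in range(3)]
def big(m,x0,y0,x1,y1):
    q=np.zeros(m.shape,np.uint8);q[y0:y1,x0:x1]=m[y0:y1,x0:x1]
    q=cv2.morphologyEx(q,cv2.MORPH_CLOSE,np.ones((5,5)))
    c=max(cv2.findContours(q,0,1)[0],key=cv2.contourArea);return cv2.convexHull(c)[:,0]
red=(((H<6)|(H>174))&(S>180)&(V>120))
g=big(((im.max(2).astype(int)-im.min(2))<12)&(V<150)&(V>50),108,172,240,250)
print("grey",rect(ray("top",g,.014)))
s=big((S>80)&(V>50)|(V<60),272,176,400,246)
print("stor incl red",rect(ray("top",s,.014)))
# manual check: divider/corner pixels from crop
P=np.array([(92,40),(413,188),(375,271),(52,113)])/3.336+[105,170]
X=ray("top",P,.014)[:,:2]*1000;print(X.round(0),X.mean(0))
Q=np.array([(88,337),(450,463),(425,550),(57,422)])/3.336+[260,170-90]
X=ray("top",Q,.014)[:,:2]*1000;print(X.round(0))
# side view check of tops
for n,X in dict(tan=(.622,-.1405,.062),red=(.603,-.1985,.067),black=(.580,-.257,.077),blue=(.566,-.316,.067)).items(): print(n,proj("side",X),proj("top",(*X[:2],.007)))
```

```text
grey ((568.4991455078125, 150.81764221191406), (259.50311279296875, 69.18389892578125), 67.22728729248047)
stor incl red ((589.3284301757812, -223.8529052734375), (272.62078857421875, 68.69453430175781), 71.69644927978516)
[[645. 256.]
 [547.  22.]
 [488.  44.]
 [590. 278.]] [567.32441944 149.95757234]
[[ 662. -108.]
 [ 580. -362.]
 [ 518. -343.]
 [ 598.  -88.]]
tan [[245.80578063 205.72366495]] [[299.60869521 198.39608304]]
red [[243.21715192 191.12084643]] [[324.10157587 207.12366025]]
black [[242.13825944 175.69447033]] [[349.08676423 217.62081277]]
blue [[238.48747467 169.36239219]] [[374.52544264 224.46891372]]
```

Emit:
arm_command:
  moves:
    - [[30,35,0,0.11],[60,72,0,0.22],[90,110,0,0.33],[120,150,0,0.44],[150,190,0,0.55],[180,230,0,0.66],[210,270,0,0.77],[240,310,0,0.859]]
  jaw: 0.6

```text
time: 0.9
tcp_pos: [0.4991, -0.3117, 0.4046]
ee_rot: [[-0.309, -0.951, -0.0], [-0.951, 0.309, 0.0], [-0.0, 0.0, -1.0]]
wrist_force: [0.6, -1.2, -0.1]
width: 0.0684
gripper_force: 0.0
```

Emit:
arm_command:
  moves:
    - [[30,40,-10,0],[60,80,-30,0],[90,120,-50,0],[120,160,-75,0],[122,173,-100,0],[122,173,-100,0]]

```text
time: 1.5
tcp_pos: [0.6202, -0.1374, 0.2994]
ee_rot: [[-0.311, -0.95, -0.008], [-0.95, 0.311, 0.001], [0.002, 0.008, -1.0]]
wrist_force: [-0.9, 0.1, -0.0]
width: 0.068
gripper_force: 0.0
```

Run:
```python
from h import *
a=capture("top");b=capture("side");s=read_state();p=s["tcp_pos"];print(p)
print(proj("side",[(p[0],p[1],z) for z in(p[2]-.17,.062,.007)]),proj("top",(p[0],p[1],.062)))
a=cv2.resize(a[130:260,230:400],None,fx=2.3,fy=2.3);b=cv2.resize(b[110:240,170:340],None,fx=2.3,fy=2.3)
cv2.imwrite("pics/c2.png",np.hstack([a,b]))
```

```text
[ 0.62038211 -0.13993725  0.30352207]
[[244.30738162 176.9512338 ]
 [246.56882338 205.65014552]
 [248.18550417 226.16669382]] [[301.00897637 192.4862583 ]]
```

View pics/c2.png

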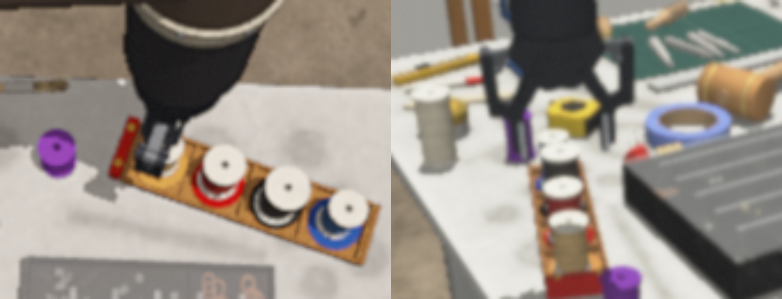

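The gripper hangs over the tan spool. In the side view its top is at about (248,207), against a prediction of (246.6,205.7), so the position is good to about 3 mm. Descending.

Emit:
arm_command:
  moves:
    - [[0,0,-30,0],[0,0,-60,0],[0,0,-85,0],[0,0,-100,0],[0,0,-110,0],[0,0,-110,0],[0,0,-110,0]]

```text
time: 2.3
tcp_pos: [0.6207, -0.1411, 0.1959]
ee_rot: [[-0.314, -0.949, 0.001], [-0.949, 0.314, -0.0], [-0.0, -0.001, -1.0]]
wrist_force: [-0.7, -0.6, 0.4]
width: 0.0689
gripper_force: 0.0
```

Emit:
arm_command:
  moves:
    - [[0,0,0,0],[0,0,0,0],[0,0,0,0],[0,0,0,0],[0,0,0,0],[0,0,0,0],[0,0,0,0],[0,0,0,0]]
  jaw: -1

```text
time: 3.1
tcp_pos: [0.6208, -0.1406, 0.196]
ee_rot: [[-0.313, -0.95, 0.002], [-0.95, 0.313, -0.0], [-0.0, -0.002, -1.0]]
wrist_force: [-1.7, 0.3, 7.1]
width: 0.0372
gripper_force: 59.8
```

Emit:
arm_command:
  moves:
    - [[0,0,10,0],[0,0,30,0],[0,0,55,0],[0,0,80,0],[-5,12,95,0],[-15,35,100,0],[-29,68,100,-0.03],[-42,100,100,-0.08]]

```text
time: 3.9
tcp_pos: [0.5772, -0.0394, 0.2951]
ee_rot: [[-0.391, -0.921, 0.0], [-0.921, 0.391, 0.0], [-0.0, 0.0, -1.0]]
wrist_force: [0.6, 0.4, -0.8]
width: 0.0369
gripper_force: 60.0
```

Emit:
arm_command:
  moves:
    - [[-14,32,0,0],[-28,65,0,0],[-40,92,0,0],[-46,105,0,0],[-46,105,-20,0],[-46,105,-40,0],[-46,105,-60,0],[-46,105,-60,0]]

```text
time: 4.7
tcp_pos: [0.5311, 0.0641, 0.2325]
ee_rot: [[-0.389, -0.921, -0.004], [-0.921, 0.389, -0.002], [0.003, 0.003, -1.0]]
wrist_force: [-0.6, 0.4, -1.3]
width: 0.0373
gripper_force: 60.1
```

Run:
```python
from h import *
a=capture("top");b=capture("side");s=read_state();p=s["tcp_pos"];print(p,s["wrist_force"],s["width"])
print(proj("side",[(.5324,.0649,.059),(.5324,.0649,.004)]),proj("top",(.5324,.0649,.004)))
a=cv2.resize(a[140:270,110:280],None,fx=2.3,fy=2.3);b=cv2.resize(b[200:370,250:420],None,fx=2.3,fy=1.759)
cv2.imwrite("pics/c3.png",np.hstack([a,b]))
```

```text
[0.53234252 0.06440549 0.23494404] [ 0.32682317  0.16702331 -0.27825711] 0.03676808309309105
[[330.4922338  241.54558683]
 [329.40202731 263.82819265]] [[210.21303199 232.49946239]]
```

View pics/c3.png

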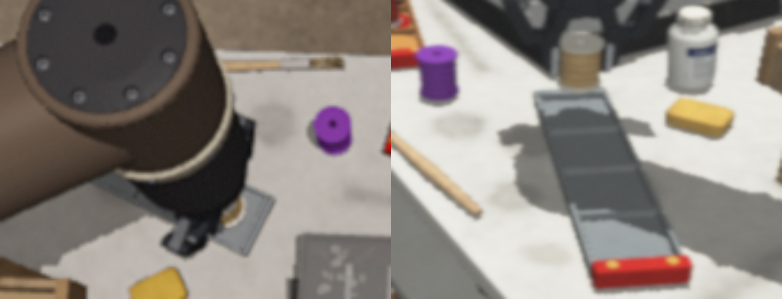

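The spool hangs upright over the end compartment, with its bottom at about (332,247) in the side view against a prediction of (330,247). Now lowering it.

Emit:
arm_command:
  moves:
    - [[0,0,-15,0],[0,0,-28,0],[0,0,-36,0],[0,0,-39,0],[0,0,-41,0],[0,0,-42,0],[0,0,-42,0],[0,0,-42,0]]

```text
time: 5.6
tcp_pos: [0.5325, 0.0645, 0.1931]
ee_rot: [[-0.388, -0.921, 0.001], [-0.921, 0.388, 0.0], [-0.0, -0.0, -1.0]]
wrist_force: [-0.2, -0.2, -0.5]
width: 0.037
gripper_force: 60.1
```

Emit:
arm_command:
  moves:
    - [[0,0,-1,0],[0,0,-1.5,0],[0,0,-2,0],[0,0,-2,0],[0,0,-2,0]]

```text
time: 6.1
tcp_pos: [0.5324, 0.0645, 0.1929]
ee_rot: [[-0.388, -0.922, 0.001], [-0.922, 0.388, 0.0], [-0.001, -0.001, -1.0]]
wrist_force: [-8.6, 0.2, 22.1]
width: 0.0368
gripper_force: 62.1
```

Emit:
arm_command:
  moves:
    - [[0,0,1.5,0],[0,0,1.5,0]]

```text
time: 6.3
tcp_pos: [0.5326, 0.0645, 0.193]
ee_rot: [[-0.388, -0.922, 0.001], [-0.922, 0.388, 0.0], [-0.001, -0.001, -1.0]]
wrist_force: [-3.8, 1.7, 9.7]
width: 0.0367
gripper_force: 60.6
```

Emit:
arm_command:
  moves:
    - [[0,0,0,0],[0,0,0,0],[0,0,0,0],[0,0,0,0],[0,0,0,0],[0,0,0,0]]
  jaw: 0.6

```text
time: 6.9
tcp_pos: [0.5323, 0.0644, 0.1921]
ee_rot: [[-0.389, -0.921, -0.0], [-0.921, 0.389, -0.0], [0.0, 0.0, -1.0]]
wrist_force: [-0.6, 0.0, -0.6]
width: 0.0684
gripper_force: 0.0
```

Emit:
arm_command:
  moves:
    - [[0,0,10,0],[0,0,40,0],[0,0,80,0],[0,0,110,0],[15,-40,110,0],[30,-85,110,0],[45,-130,110,0],[60,-175,110,0]]

```text
time: 7.7
tcp_pos: [0.5927, -0.1121, 0.3035]
ee_rot: [[-0.388, -0.922, 0.001], [-0.922, 0.388, 0.0], [-0.001, -0.001, -1.0]]
wrist_force: [1.2, 1.0, -0.2]
width: 0.0687
gripper_force: 0.0
```

Run:
```python
from h import *
a=capture("top");b=capture("side");s=read_state();p=s["tcp_pos"];print(p,s["ee_rot"],s["width"])
cv2.imwrite("pics/t4.png",a);cv2.imwrite("pics/s4.png",b)
print(proj("side",[(.5324,.0649,.059),(.5324,.0649,.004)]),proj("top",[(.5324,.0649,.004),(.5324,.0649,.059)]))
a=cv2.resize(a[140:270,110:280],None,fx=2.3,fy=2.3);b=cv2.resize(b[200:370,250:420],None,fx=2.3,fy=1.759)
cv2.imwrite("pics/c4.png",np.hstack([a,b]))
```

```text
[ 0.59320862 -0.11511309  0.30266847] [[-3.92578272e-01 -9.19718488e-01  4.50414063e-04]
 [-9.19718446e-01  3.92577878e-01 -7.67866356e-04]
 [ 5.29398287e-04 -7.15701770e-04 -9.99999604e-01]] 0.06841239659376479
[[330.4922338  241.54558683]
 [329.40202731 263.82819265]] [[210.21303199 232.49946239]
 [206.81497638 227.72567633]]
```

View pics/c4.png

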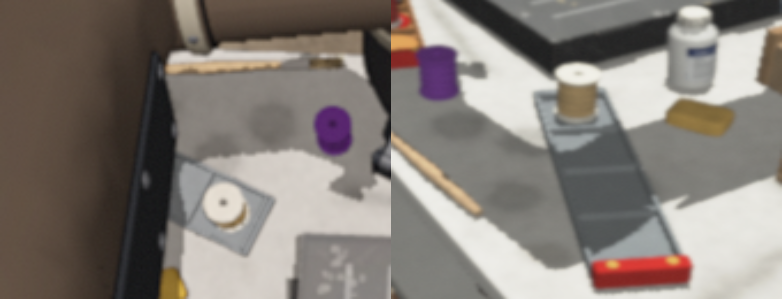

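Tan stands upright in the end compartment, its top at (207,229) against a predicted (207,228). Red is next.

Emit:
arm_command:
  moves:
    - [[3,-35,0,0.04],[8,-70,0,0.084],[8,-83,0,0.084],[8,-83,-30,0.084],[8,-83,-65,0.084],[8,-83,-95,0.084],[8,-83,-106,0.084],[8,-83,-106,0.084]]

```text
time: 8.6
tcp_pos: [0.5999, -0.1932, 0.1951]
ee_rot: [[-0.31, -0.951, -0.003], [-0.951, 0.31, 0.0], [0.001, 0.003, -1.0]]
wrist_force: [0.6, -0.6, -0.3]
width: 0.0681
gripper_force: 0.0
```

Emit:
arm_command:
  moves:
    - [[0,0,0,0],[0,0,0,0],[0,0,0,0],[0,0,0,0],[0,0,0,0],[0,0,0,0],[0,0,0,0],[0,0,0,0]]
  jaw: -1

```text
time: 9.4
tcp_pos: [0.6012, -0.1935, 0.1984]
ee_rot: [[-0.309, -0.951, 0.004], [-0.951, 0.309, -0.0], [-0.001, -0.004, -1.0]]
wrist_force: [-0.2, 1.4, 7.3]
width: 0.0387
gripper_force: 60.1
```

Emit:
arm_command:
  moves:
    - [[0,0,10,0],[0,0,30,0],[0,0,60,0],[0,0,90,0],[-3,20,100,0],[-8,60,100,0],[-13,100,100,0],[-19,140,100,-0.04]]

```text
time: 10.2
tcp_pos: [0.5808, -0.0525, 0.2974]
ee_rot: [[-0.349, -0.937, 0.001], [-0.937, 0.349, 0.0], [-0.001, -0.001, -1.0]]
wrist_force: [0.8, -0.1, -0.3]
width: 0.039
gripper_force: 60.3
```

Emit:
arm_command:
  moves:
    - [[-6,45,0,-0.03],[-12,90,0,-0.044],[-18,130,0,-0.044],[-22,165,0,-0.044],[-24,179,0,-0.044],[-24,179,-20,-0.044],[-24,179,-40,-0.044],[-24,179,-40,-0.044]]

```text
time: 11.0
tcp_pos: [0.5563, 0.1247, 0.2544]
ee_rot: [[-0.389, -0.921, -0.004], [-0.921, 0.389, -0.002], [0.003, 0.003, -1.0]]
wrist_force: [-0.9, -0.3, -1.4]
width: 0.0389
gripper_force: 60.4
```

Run:
```python
from h import *
b=capture("side");s=read_state();p=s["tcp_pos"];print(p,s["ee_rot"][:2,1] if hasattr(s["ee_rot"],'shape') else s["ee_rot"],s["width"])
z=p[2]-.1984+.007
print(z,(proj("side",[(.5564,.122,z),(.5564,.122,z+.06),(.5564,.122,.004)])-[250,180])*4)
cv2.imwrite("pics/c5.png",cv2.resize(b[180:330,250:420],None,fx=4,fy=4))
```

```text
[0.55694461 0.12486559 0.25580082] [-0.92131821  0.38880674] 0.03897749049523251
0.06440082321397247 [[348.85146284 315.60823028]
 [355.5947473  205.39496951]
 [342.62095336 417.44061927]]
```

View pics/c5.png

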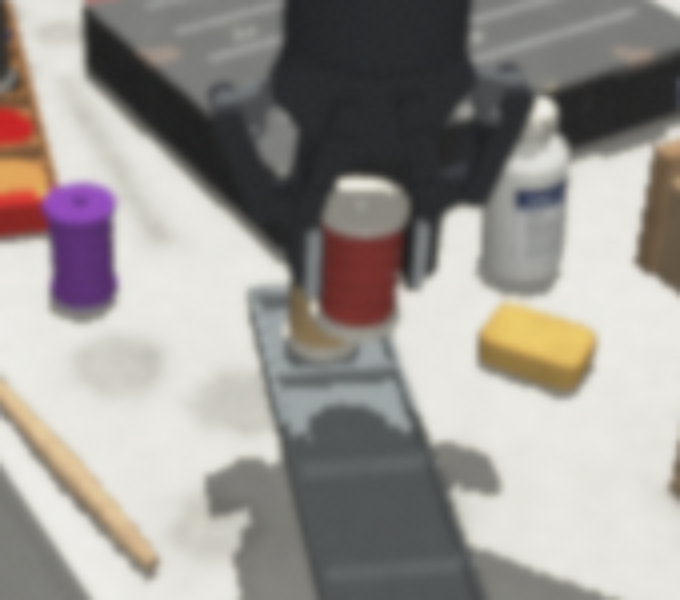

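The red spool is held upright with its bottom at (357,318) in the crop, against a prediction of (349,316). I'll overlay the rack's estimated corners on the image to check the rack pose.

Run:
```python
from h import *
c=np.array([.5684,.1506]);y=np.array([.387,.922]);x=np.array([.922,-.387])
def P(a,b,z): return (*(c+x*a+y*b),z)
out=[]
for n,f,(x0,y0,x1,y1) in(("side","pics/side0.png",(300,240,390,365)),("top","pics/top0.png",(105,170,240,260))):
    im=cv2.imread(f)
    k=min(390/(x1-x0),590/(y1-y0));k=4.2 if n=="side" else 2.9
    a=cv2.resize(im[y0:y1,x0:x1],None,fx=k,fy=k,interpolation=2)
    for b in(-.126,-.062,0,.062,.126):
        q=(proj(n,[P(-.033,b,.014),P(.033,b,.014)])-[x0,y0]+.5)*k
        cv2.line(a,*[tuple(int(v) for v in r) for r in q],(0,255,0),1)
    out.append(a)
h=max(o.shape[0] for o in out)
cv2.imwrite("pics/c6.png",np.hstack([cv2.copyMakeBorder(o,0,h-o.shape[0],0,0,0) for o in out]))
```

```text
(no output)
```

View pics/c6.png

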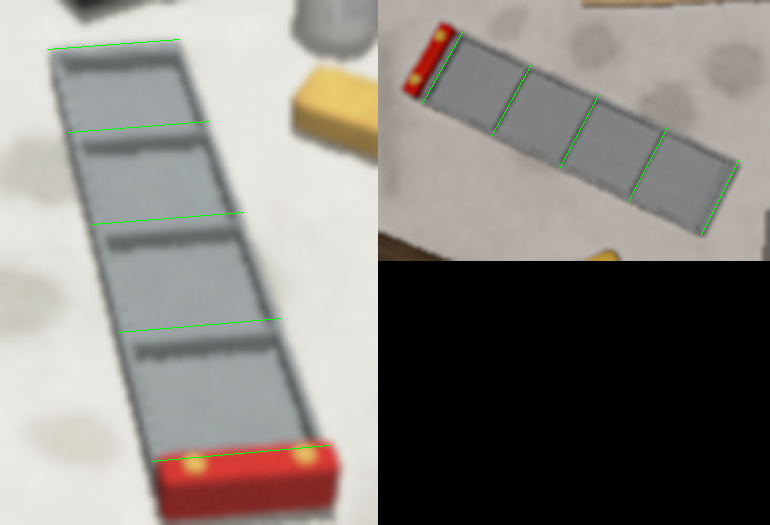

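The overlay fits the top view within a pixel, and the side view is about 2 px low, so the pose is good. Lowering red.

Emit:
arm_command:
  moves:
    - [[0,0,-20,0],[0,0,-38,0],[0,0,-50,0],[0,0,-56,0],[0,0,-58,0],[0,0,-59,0],[0,0,-60,0],[0,0,-60,0]]

```text
time: 11.85
tcp_pos: [0.5575, 0.1255, 0.1967]
ee_rot: [[-0.388, -0.921, 0.001], [-0.921, 0.388, 0.0], [-0.001, -0.001, -1.0]]
wrist_force: [-0.3, 0.2, 0.4]
width: 0.0392
gripper_force: 60.4
```

Emit:
arm_command:
  moves:
    - [[0,0,-0.5,0],[0,0,-1,0],[0,0,-1,0]]

```text
time: 12.15
tcp_pos: [0.5574, 0.1255, 0.1954]
ee_rot: [[-0.388, -0.922, 0.0], [-0.922, 0.388, 0.0], [-0.0, -0.0, -1.0]]
wrist_force: [0.3, -0.3, 1.2]
width: 0.0387
gripper_force: 60.6
```

Emit:
arm_command:
  moves:
    - [[0,0,-0.7,0],[0,0,-0.7,0],[0,0,-0.7,0]]

```text
time: 12.45
tcp_pos: [0.5574, 0.1255, 0.1953]
ee_rot: [[-0.388, -0.922, 0.0], [-0.922, 0.388, 0.0], [-0.0, -0.0, -1.0]]
wrist_force: [-3.3, -0.1, 8.4]
width: 0.0384
gripper_force: 61.2
```

Emit:
arm_command:
  moves:
    - [[0,0,0,0],[0,0,0,0],[0,0,0,0],[0,0,0,0],[0,0,0,0],[0,0,0,0]]
  jaw: 0.6

```text
time: 13.05
tcp_pos: [0.5574, 0.1254, 0.1944]
ee_rot: [[-0.389, -0.921, -0.0], [-0.921, 0.389, -0.0], [0.0, 0.0, -1.0]]
wrist_force: [-0.3, -0.9, 0.7]
width: 0.0684
gripper_force: 0.0
```

Emit:
arm_command:
  moves:
    - [[0,0,10,0],[0,0,40,0],[0,0,80,0],[0,0,120,0],[3,-40,120,0],[6,-85,120,0],[9,-130,120,0],[12,-175,120,0]]

```text
time: 13.85
tcp_pos: [0.5691, -0.0511, 0.3157]
ee_rot: [[-0.388, -0.922, 0.001], [-0.922, 0.388, 0.0], [-0.001, -0.001, -1.0]]
wrist_force: [1.3, -0.2, 1.0]
width: 0.0685
gripper_force: 0.0
```

Emit:
arm_command:
  moves:
    - [[2,-45,0,0.02],[4,-90,0,0.05],[6,-135,0,0.084],[8,-170,0,0.084],[9,-195,0,0.084],[9,-207,0,0.084],[9,-207,0,0.084]]

```text
time: 14.55
tcp_pos: [0.578, -0.2579, 0.3148]
ee_rot: [[-0.312, -0.95, 0.0], [-0.95, 0.312, -0.0], [0.0, -0.0, -1.0]]
wrist_force: [-0.3, -0.0, 0.6]
width: 0.0686
gripper_force: 0.0
```

Run:
```python
from h import *
a=capture("top");b=capture("side");s=read_state();p=s["tcp_pos"];print(s["time"],p,s["ee_rot"],s["width"])
print((proj("top",[(.5564,.122,.064),(.5324,.0649,.059)])-[110,140])*2.3)
a=cv2.resize(a[140:270,110:280],None,fx=2.3,fy=2.3);b=cv2.resize(b[110:280,190:360],None,fx=2.3,fy=1.759)
cv2.imwrite("pics/c7.png",np.hstack([a,b]))
```

```text
14.65 [ 0.5782186  -0.25618509  0.31476489] [[-3.10123861e-01 -9.50696151e-01  1.40238958e-04]
 [-9.50696138e-01  3.10123883e-01  1.75260788e-04]
 [-2.10111207e-04 -7.89720831e-05 -9.99999975e-01]] 0.06810448169831727
[[164.32940122 173.8032477 ]
 [222.67444567 201.76905557]]
```

View pics/c7.png

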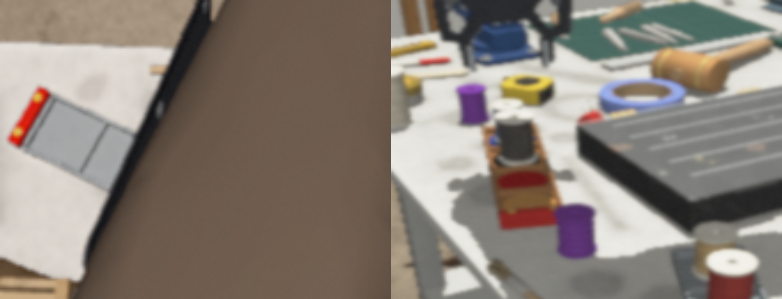

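Red and tan stand upright in the stitching rack, and the gripper is above the black spool.

Emit:
arm_command:
  moves:
    - [[0,0,-35,0],[0,0,-70,0],[0,0,-95,0],[0,0,-108,0],[0,0,-115,0],[0,0,-115,0],[0,0,-115,0]]

```text
time: 15.35
tcp_pos: [0.579, -0.2564, 0.2007]
ee_rot: [[-0.309, -0.951, 0.002], [-0.951, 0.309, -0.0], [-0.0, -0.002, -1.0]]
wrist_force: [-0.0, -0.6, 0.4]
width: 0.0685
gripper_force: 0.0
```

Emit:
arm_command:
  moves:
    - [[0,0,0,0],[0,0,0,0],[0,0,0,0],[0,0,0,0],[0,0,0,0],[0,0,0,0],[0,0,0,0],[0,0,0,0]]
  jaw: -1

```text
time: 16.15
tcp_pos: [0.5788, -0.2567, 0.2009]
ee_rot: [[-0.31, -0.951, 0.002], [-0.951, 0.31, -0.001], [-0.0, -0.002, -1.0]]
wrist_force: [-1.8, 0.9, 6.2]
width: 0.0406
gripper_force: 60.4
```

Emit:
arm_command:
  moves:
    - [[0,0,10,0],[0,0,30,0],[0,0,60,0],[0,0,90,0],[0,20,100,0],[0,60,100,0],[0,105,100,0],[0,150,100,-0.02]]

```text
time: 16.95
tcp_pos: [0.5779, -0.1055, 0.3003]
ee_rot: [[-0.33, -0.944, 0.001], [-0.944, 0.33, 0.0], [-0.0, -0.001, -1.0]]
wrist_force: [0.8, 0.4, -1.0]
width: 0.0407
gripper_force: 60.7
```

Emit:
arm_command:
  moves:
    - [[0,45,0,-0.02],[0,90,0,-0.04],[0,135,0,-0.064],[0,180,0,-0.064],[1,220,0,-0.064],[2,255,0,-0.064],[2,280,0,-0.064],[2,286,0,-0.064]]

```text
time: 17.75
tcp_pos: [0.5802, 0.1819, 0.3]
ee_rot: [[-0.386, -0.922, 0.001], [-0.922, 0.386, 0.0], [-0.001, -0.0, -1.0]]
wrist_force: [0.7, 0.1, -0.3]
width: 0.0405
gripper_force: 60.7
```

Emit:
arm_command:
  moves:
    - [[0,0,-30,0],[0,0,-60,0],[0,0,-80,0],[0,0,-90,0],[0,0,-90,0]]

```text
time: 18.25
tcp_pos: [0.58, 0.1787, 0.2085]
ee_rot: [[-0.389, -0.921, -0.002], [-0.921, 0.389, -0.001], [0.002, 0.001, -1.0]]
wrist_force: [0.8, 0.6, -0.2]
width: 0.0412
gripper_force: 60.7
```

Run:
```python
from h import *
b=capture("side");s=read_state();p=s["tcp_pos"];print(p,s["width"],np.array(s["ee_rot"])[:,1])
z=p[2]-.2009+.007
print(z,(proj("side",[(.5804,.1792,z),(.5804,.1792,z+.07)])-[250,180])*[4,3.5])
cv2.imwrite("pics/c8.png",cv2.resize(b[180:350,250:420],None,fx=4,fy=3.5))
```

```text
[0.5805196  0.1790941  0.20970759] 0.040883184652367524 [-9.21337204e-01  3.88764356e-01  1.82270802e-04]
0.015807594335079743 [[373.02723258 430.61258192]
 [382.60518337 320.96417588]]
```

View pics/c8.png

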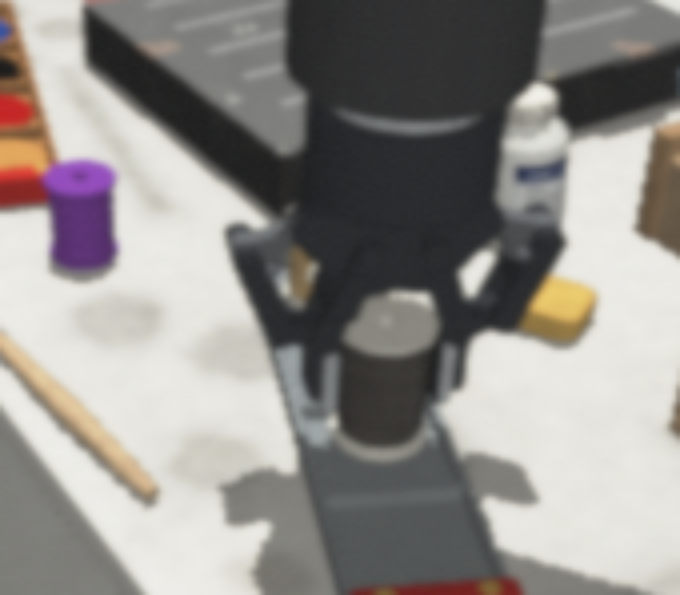

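The black spool is held upright in the third compartment, its bottom at (378,432) against a predicted (373,431). Lowering it.

Emit:
arm_command:
  moves:
    - [[0,0,-5,0],[0,0,-9,0],[0,0,-11,0],[0,0,-12,0],[0,0,-12.5,0],[0,0,-13,0],[0,0,-13,0]]

```text
time: 19.0
tcp_pos: [0.5803, 0.1795, 0.1979]
ee_rot: [[-0.388, -0.922, 0.001], [-0.922, 0.388, 0.0], [-0.0, -0.001, -1.0]]
wrist_force: [-3.9, -0.1, 10.0]
width: 0.0409
gripper_force: 61.4
```

Emit:
arm_command:
  moves:
    - [[0,0,0,0],[0,0,0,0],[0,0,0,0],[0,0,0,0],[0,0,0,0],[0,0,0,0]]
  jaw: 0.6

```text
time: 19.6
tcp_pos: [0.5803, 0.1794, 0.1964]
ee_rot: [[-0.389, -0.921, -0.0], [-0.921, 0.389, -0.0], [0.0, 0.0, -1.0]]
wrist_force: [-0.1, 0.4, -0.1]
width: 0.0686
gripper_force: 0.0
```

Emit:
arm_command:
  moves:
    - [[0,0,10,0],[0,0,40,0],[0,0,80,0],[0,0,115,0],[-1,-40,115,0],[-3,-85,115,0],[-4,-130,115,0],[-6,-175,115,0]]

```text
time: 20.4
tcp_pos: [0.574, 0.003, 0.3127]
ee_rot: [[-0.388, -0.922, 0.001], [-0.922, 0.388, 0.0], [-0.001, -0.001, -1.0]]
wrist_force: [0.7, 0.6, 0.2]
width: 0.0681
gripper_force: 0.0
```

Emit:
arm_command:
  moves:
    - [[-2,-45,0,0.02],[-3,-90,0,0.05],[-5,-135,0,0.084],[-6,-180,0,0.084],[-8,-225,0,0.084],[-9,-270,0,0.084],[-11,-305,0,0.084],[-11,-320,0,0.084]]

```text
time: 21.2
tcp_pos: [0.5626, -0.3185, 0.312]
ee_rot: [[-0.312, -0.95, 0.0], [-0.95, 0.312, -0.0], [0.0, -0.0, -1.0]]
wrist_force: [-0.0, -0.3, -0.3]
width: 0.0681
gripper_force: 0.0
```

Emit:
arm_command:
  moves:
    - [[0,0,0,0],[0,0,0,0]]

```text
time: 21.4
tcp_pos: [0.5632, -0.3154, 0.3117]
ee_rot: [[-0.31, -0.951, 0.0], [-0.951, 0.31, 0.0], [-0.0, 0.0, -1.0]]
wrist_force: [0.4, -0.2, 0.5]
width: 0.0682
gripper_force: 0.0
```

Run:
```python
from h import *
a=capture("top");b=capture("side");s=read_state();p=s["tcp_pos"];print(s["time"],p,np.array(s["ee_rot"])[:,1],s["width"])
print((proj("top",[(.5804,.1792,.074),(.5564,.122,.064),(.5324,.0649,.059)])-[110,140])*2.3)
print((proj("side",(.563,-.316,.067))-[190,110])*[2.3,1.759])
a=cv2.resize(a[140:270,110:280],None,fx=2.3,fy=2.3);b=cv2.resize(b[110:280,190:360],None,fx=2.3,fy=1.759)
cv2.imwrite("pics/c9.png",np.hstack([a,b]))
```

```text
21.5 [ 0.56352492 -0.31450362  0.31185521] [-9.51121703e-01  3.08816187e-01 -2.62915955e-04] 0.0680598702254831
[[104.74823245 144.59498041]
 [164.32940122 173.8032477 ]
 [222.67444567 201.76905557]]
[[113.95450579 103.97869855]]
```

View pics/c9.png

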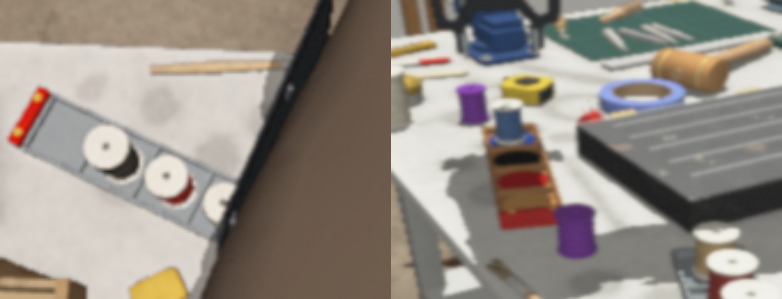

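Black (106,147) and red (166,176) stand within a pixel of their targets, and blue is below the gripper. Grasping blue.

Emit:
arm_command:
  moves:
    - [[0,0,-35,0],[0,0,-70,0],[0,0,-95,0],[0,0,-108,0],[0,0,-114,0],[0,0,-114,0],[0,0,-114,0]]

```text
time: 22.2
tcp_pos: [0.564, -0.3155, 0.1988]
ee_rot: [[-0.309, -0.951, 0.002], [-0.951, 0.309, -0.001], [0.0, -0.002, -1.0]]
wrist_force: [-0.4, -0.0, 1.0]
width: 0.0683
gripper_force: 0.0
```

Emit:
arm_command:
  moves:
    - [[0,0,0,0],[0,0,0,0],[0,0,0,0],[0,0,0,0],[0,0,0,0],[0,0,0,0],[0,0,0,0],[0,0,0,0]]
  jaw: -1

```text
time: 23.0
tcp_pos: [0.5637, -0.3157, 0.1987]
ee_rot: [[-0.31, -0.951, 0.002], [-0.951, 0.31, -0.001], [0.0, -0.002, -1.0]]
wrist_force: [-1.1, 0.7, 5.8]
width: 0.0348
gripper_force: 59.6
```

Emit:
arm_command:
  moves:
    - [[0,0,10,0],[0,0,30,0],[0,0,60,0],[0,0,90,0],[2,20,110,0],[6,60,110,0],[10,105,110,0],[13,150,110,-0.02]]

```text
time: 23.8
tcp_pos: [0.5761, -0.1644, 0.3083]
ee_rot: [[-0.33, -0.944, 0.001], [-0.944, 0.33, 0.0], [-0.0, -0.001, -1.0]]
wrist_force: [0.6, 0.2, -1.5]
width: 0.0348
gripper_force: 59.8
```

Emit:
arm_command:
  moves:
    - [[3,45,0,-0.02],[6,90,0,-0.04],[9,135,0,-0.064],[12,180,0,-0.064],[15,225,0,-0.064],[18,270,0,-0.064],[21,315,0,-0.064],[24,355,0,-0.064]]

```text
time: 24.6
tcp_pos: [0.6, 0.1915, 0.3082]
ee_rot: [[-0.388, -0.922, 0.0], [-0.922, 0.388, 0.0], [-0.001, -0.0, -1.0]]
wrist_force: [0.7, -0.7, -1.0]
width: 0.0349
gripper_force: 59.8
```

Emit:
arm_command:
  moves:
    - [[2,30,0,0],[4,45,0,0],[4,46,-20,0],[4,46,-50,0],[4,46,-80,0],[4,46,-95,0],[4,46,-95,0]]

```text
time: 25.3
tcp_pos: [0.6037, 0.2345, 0.2104]
ee_rot: [[-0.389, -0.921, -0.004], [-0.921, 0.389, -0.003], [0.004, 0.002, -1.0]]
wrist_force: [1.1, 0.0, -0.8]
width: 0.0347
gripper_force: 59.8
```

Run:
```python
from h import *
b=capture("side");s=read_state();p=s["tcp_pos"];print(p,s["width"],np.array(s["ee_rot"])[:,1])
z=p[2]-.1987+.007
print(z,(proj("side",[(.6044,.2363,z),(.6044,.2363,z+.06)])-[250,210])*[4,3.5])
cv2.imwrite("pics/c10.png",cv2.resize(b[210:380,250:420],None,fx=4,fy=3.5))
```

```text
[0.604447   0.23497575 0.21222715] 0.03441355915842187 [-9.21336599e-01  3.88765326e-01  6.27323551e-04]
0.020527150923822783 [[407.67845478 413.84214498]
 [418.31325473 316.65599674]]
```

View pics/c10.png

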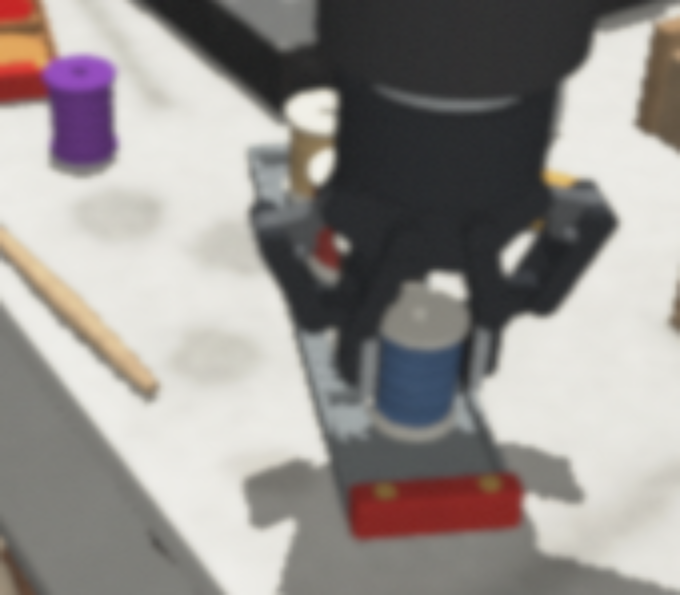

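Blue is upright over the last compartment, its bottom at (416,415) against a predicted (408,414). Lowering it.

Emit:
arm_command:
  moves:
    - [[0,0,-6,0],[0,0,-11,0],[0,0,-14,0],[0,0,-15.5,0],[0,0,-16.5,0],[0,0,-17,0],[0,0,-17,0]]

```text
time: 26.05
tcp_pos: [0.6044, 0.2355, 0.1958]
ee_rot: [[-0.388, -0.922, 0.0], [-0.922, 0.388, 0.0], [-0.0, -0.0, -1.0]]
wrist_force: [-0.6, -0.2, 0.5]
width: 0.035
gripper_force: 59.8
```

Emit:
arm_command:
  moves:
    - [[0,0,-0.5,0],[0,0,-1,0],[0,0,-1,0]]

```text
time: 26.35
tcp_pos: [0.6043, 0.2355, 0.1957]
ee_rot: [[-0.388, -0.922, 0.001], [-0.922, 0.388, 0.0], [-0.0, -0.0, -1.0]]
wrist_force: [-3.8, -0.3, 8.9]
width: 0.0348
gripper_force: 60.2
```

Emit:
arm_command:
  moves:
    - [[0,0,0,0],[0,0,0,0],[0,0,0,0],[0,0,0,0],[0,0,0,0],[0,0,0,0]]
  jaw: 0.6

```text
time: 26.95
tcp_pos: [0.6044, 0.2354, 0.1944]
ee_rot: [[-0.388, -0.921, -0.0], [-0.921, 0.388, -0.0], [0.0, 0.0, -1.0]]
wrist_force: [-0.9, 0.6, 1.1]
width: 0.0681
gripper_force: 0.0
```

Emit:
arm_command:
  moves:
    - [[0,0,10,0],[0,0,40,0],[0,0,80,0],[0,0,120,0],[0,-40,120,0],[0,-85,120,0],[0,-130,120,0],[0,-175,120,0]]

```text
time: 27.75
tcp_pos: [0.604, 0.059, 0.3157]
ee_rot: [[-0.388, -0.922, 0.001], [-0.922, 0.388, 0.0], [-0.001, -0.001, -1.0]]
wrist_force: [1.2, 0.5, 0.8]
width: 0.0681
gripper_force: 0.0
```

Emit:
arm_command:
  moves:
    - [[0,-45,0,0],[0,-90,0,0],[0,-135,0,0],[0,-180,0,0],[0,-225,0,0],[0,-270,0,0],[0,-300,0,0],[0,-300,0,0]]

```text
time: 28.55
tcp_pos: [0.6038, -0.2432, 0.315]
ee_rot: [[-0.392, -0.92, 0.0], [-0.92, 0.392, -0.001], [0.0, -0.0, -1.0]]
wrist_force: [-0.7, -0.0, -0.5]
width: 0.0683
gripper_force: 0.0
```

Run:
```python
from h import *
a=capture("top");b=capture("side");s=read_state();print(s["time"],s["width"])
print((proj("top",[(.6044,.2363,.064),(.5804,.1792,.074),(.5564,.122,.064),(.5324,.0649,.059)])-[110,140])*2.3)
a=cv2.resize(a[140:270,110:280],None,fx=2.3,fy=2.3);b=cv2.resize(b[210:380,250:420],None,fx=2.3,fy=1.759)
cv2.imwrite("pics/c11.png",np.hstack([a,b]))
```

```text
28.65 0.06795807444503044
[[ 51.46647734 121.11937006]
 [104.74823245 144.59498041]
 [164.32940122 173.8032477 ]
 [222.67444567 201.76905557]]
```

View pics/c11.png

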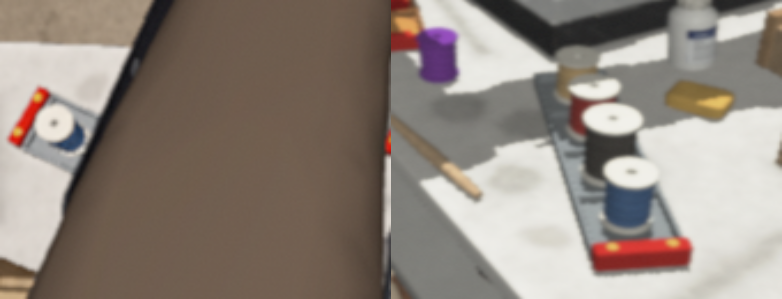

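All four spools stand upright in reversed order, with blue's top at (54,124) against a predicted (51,121), about 1 px off. Handing in.

```bash
python3 -c "
from bench import *
print(finish_job())"
```

```text
the job is handed in; nothing more can be done
None
```

All four spools stand upright in the stitching rack in reverse order (from its red end: blue, black, red, tan), each within about 5 mm of its compartment centre by camera, and the job was handed in at about 29 s; no verdict was returned.

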